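# Clip the red in-use tag into the microscope bench's snap hook and tug-test it

## Task

The microscope is being booked out: pick the red status tag off the mat and clip its steel eye into the upright snap hook on the grey stand, pressing the yellow sprung gate inward with the eye until the eye is inside and the gate snaps shut above it. Still holding the tag, pull it up against the closed gate with a gentle tug of about 7 N (5 to 10) for a full second to prove it is caught, then let go and leave the tag hanging in the hook with the gate shut. Never load the hook with more than 15 N, and leave the other tags and the glass dish where they are.

Things in the scene. Friction and masses are not known exactly. Their poses are not given: they have to be found in the camera images.
- tag_red: Red status tag, loose, 30 to 65 g, lying flat on the 4 mm thick teal mat in one of three places beside the blue and green tags. Plastic fob 40 long (x) x 24 wide (y) x 10 thick (z) with a rigid steel eye (ring) on its +x end. Origin: centre of the fob's underside; z up as it lies, +x from fob to eye. Grip the fob across its width.
- tag_red_eye (a point): Centre of the red tag's eye, 36 mm along +x from the tag's origin, 5 mm above its underside; axes as the tag's. The eye is a ring of 5 mm round bar in the tag's x-y plane, 25 mm inside and 35 mm outside diameter; the centre line of its far bar is 15 mm beyond this point.
- hook_stand: Grey base 75 x 90 x 18 high, fixed; origin on the hook's centre line at bench level, z up. A steel snap hook of 8 mm round bar stands nose up on its clamped telescopic stem, in the x-z plane: nose upright at x = -17, spine upright at x = +17, joined at the bottom. The hook is set 0 to 16 mm above its lowest setting, different each time and not in the state: find it by feel.
- hook_nose (a point): Fixed point of the stand on the nose's line (x = -17, z = 110 mm, same axes), at the shut gate's level if the hook is at its lowest; the real gate and all heights here lie 0 to 16 mm higher. Nose tip 6 mm above gate level. Thread the eye level over the nose: nose in the hole, far bar between nose and spine (26 mm gap), fob outside on the -x side.
- hook_hinge (a point): Fixed point of the stand at the gate's hinge (x = +17, z = 110 mm), again for the lowest setting; hinge line along y. The gate is a level 6 mm bar, 31 mm from hinge to tip; spine top 10 mm above it, bottom bar's upper face 49 mm below it. From below the shut gate is a rigid stop: the far bar meets it with its centre line 6 mm below gate level.
- hook_gate (a joint): Angle of the yellow gate, rad: 0 = shut (level, at its stop, cannot swing up), up to 1.25 as it is pressed down into the hook. A spring shuts it: it yields at about 2 N pressed 20 mm from the hinge and takes 5 to 6 N when the eye's far bar slips past its tip, 25 to 30 mm below the shut gate; then it snaps shut above the bar.
- tag_blue: Blue tag, same shape and size as the red tag, resting on the mat; leave it alone
- tag_green: Green tag, same shape and size as the red tag, resting on the mat; leave it alone
- petri: Glass dish, 90 dia x 16 high, origin under its centre; leave it alone
There are look-alikes about, which are no part of the job. What is shaped like the tag_red but black or brown is not meant.

How it is judged:
By the outcome, as a careful person would: the job done as asked, in the order asked, and still so for the second after the job is handed in, with the robot touching nothing.
It also fails if it takes over 64 s, if anything falls off the work surface, if the arm or the gripper's body presses on something with over 40 N, if the wrist force passes 120 N, or if a joint passes its speed limit or range.

## Robot

A 7-joint arm with a two-finger parallel gripper is mounted at the origin on the work surface. World frame = base frame: x ahead of the robot, y to its left, z up, the work surface at z = 0. Lengths are in m, angles in rad, forces in N, time in s.
With the tool pointing down it reaches from about 0.4 to 0.85 m from the base axis. Payload 4.5 kg.
Tool frame: the origin (TCP) lies at the very end of the fingers, on their centre line; the grasp point (between the pads) lies ctrl.pinch_z behind it (ctrl.pinch_z is the distance from the TCP to the grasp point, in m); z points along the fingers, y is the line along which they close (so a half turn about z gives the same grasp; the last joint's range is limited). The gripper opens to 85 mm and grips with 20 to 120 N. Pads are 22 mm wide; open, the fingers measure 114 mm over their backs; the gripper's body (76 mm by 85 mm) begins 54 mm behind the grasp point. The pads swing forward as they close: fully open they stand 13 mm farther back than shut.
Start: joints at [-1.23, 0.689, -0.195, 1.565, 0.157, 0.902, -0.215], TCP at [0.189, 0.596, 0.231] pointing down, gripper open.
Joint ranges: [-3.01, 3.01], [-0.46, 2.08], [-1.47, 1.51], [0.13, 2.56], [-1, 4.14], [0.04, 2.09], [-2.66, 2.66]. Speed limits (rad/s): [2.57, 2.57, 3.14, 3.14, 3.14, 3.14, 3.14].

## Interface

Orientations are given as a rotation vector (axis times angle).
In Python, from bench import ctrl gives the robot as it stands.
- The arm moves only by the tool servo_tool, never from a script. Its argument "increments" is a list of rows, each an object with "travel": the shift along the tool's x, y, z in m, a list of three; "dr": the turn, a rotation vector about the tool's x, y, z in rad, a list of three. In form: [{"travel": [tx, ty, tz], "dr": [ax, ay, az]}, ...]. A call has 1 to 12 rows; each row shifts and turns the commanded pose from where the row before left it, along the tool's axes as they then stand; what a row does not reach is not made up. A row lasts 1/12 s, in which the tool goes at most 41.7 mm and 7.16 degrees, less where a joint would pass 70% of its speed; a pose out of reach is approached as far as the arm can. A call is refused whole if a number of a shift passes 0.0417 or a number of a turn 0.125, either way. A call with a gripper value outside its range is refused whole. "hand" is the opening, from 0 (shut) to 1 (fully open), set as the call begins (left out, the last holds). The fingers move at their own pace and stop on an object; the grip force is fixed at half the most. Time passes only in rows, so rows that do not move let the fingers close. It gives the time, the measured TCP pose, the force, the opening and the grip force at its end, in the units of the state.
- ctrl.get_state(): the state, without advancing time (a new reading comes with each control period).
- ctrl.snapshot(name): name is "scene" or "side" or "wrist"; returns the picture (420x560x3 uint8, blue, green, red); there is no depth.
- ctrl.calibration(name): a dict with "camera_matrix" (3x3 intrinsics, pixels), "k1" (the pictures are not rectified: a ray, as slopes to the right and down, at radius r is drawn at 1 + k1 r^2 times it, then the intrinsics apply), "rvec" (rotation vector, rad) and "tvec" (3), from world to camera coordinates, as OpenCV has them; the wrist camera has in their place "T_tool_cam" (4x4, takes a point from camera to tool coordinates, whose origin is the TCP and whose axes are the flange's). Camera axes: x right, y down, z forward; pixel columns grow to the right and rows downward; lengths in m; the calibration is good to about 2 mm. A picture is of the moment at which its call begins: read the wrist's pose just before it. calibration takes no time and is no camera call.
- ctrl.hand_in(): hands the job in; it is judged then, once.
The state is a dict: "clock": time; "joint_pos": joint angles; "qd": joint speeds; "joint_torque": joint torques, N m; "ee_pos": TCP position; "ee_rot": TCP orientation; "wrist_force": force on the tool from outside, world axes, zero at the start; "moment": the same for the moment, N m; "finger_gap": finger opening in m; "grasp_force": force on a finger pad.
Only numpy, scipy, OpenCV 4.12 (cv2) and the standard library are available. Lean on these libraries where they do the work, as an engineer would, in place of code of your own. Each camera call takes 0.05 s, during which the arm holds its last target. There are 200 camera calls.

## Working session

There is one attempt and no reset: what is moved stays moved. The work goes in short steps, Python scripts to look and compute and a tool call to move; the robot and the scene stay as the last step left them, time stands still between calls to the robot, and variables do not carry over. Pictures are saved under pics/ and viewed, at most 10 in all, crops included, and the job is handed in when it is done.

Besides the shell and the picture viewer there is one more tool, called after "Emit:" as a command line: name --argument value ..., lists and objects as JSON in quotes. servo_tool: Moves the arm, as the interface text tells. Its arguments: {"type":"object","properties":{"increments":{"type":"array","items":{"type":"object","properties":{"travel":{"type":"array","items":{"type":"number"}},"dr":{"type":"array","items":{"type":"number"}}}}},"hand":{"type":"number"}},"required":["increments"]}

```bash
mkdir -p pics; ls; python3 - <<'E'
from bench import ctrl
import cv2,numpy as np
s=ctrl.get_state();print({k:np.round(v,4) for k,v in s.items()},ctrl.pinch_z)
a=ctrl.snapshot("scene");b=ctrl.snapshot("side")
cv2.imwrite("pics/scene0.png",a);cv2.imwrite("pics/side0.png",b)
for n in("scene","side","wrist"):print(n,ctrl.calibration(n))
E
```

```text
pics
{'clock': np.float64(0.0), 'joint_pos': array([-1.2302,  0.69  , -0.1945,  1.5664,  0.1573,  0.9025, -0.2151]), 'qd': array([-0.0001, -0.0005,  0.0011, -0.001 , -0.0004, -0.0013,  0.0005]), 'joint_torque': array([-7.00000e-04, -5.39600e+01, -1.26660e+00, -1.58544e+01,
        9.10000e-03,  9.40000e-03, -0.00000e+00]), 'ee_pos': array([0.1886, 0.5951, 0.2305]), 'ee_rot': array([-4.7980e-01, -3.1046e+00,  3.0000e-03]), 'wrist_force': array([-0.4938, -0.6322, -0.7417]), 'moment': array([-0.0284,  0.0236,  0.0155]), 'grasp_force': np.float64(0.0), 'finger_gap': np.float64(0.0856)} 0.0187
scene {'camera_matrix': array([[441.58106984,   0.        , 268.33558867],
       [  0.        , 441.58106984, 202.31995238],
       [  0.        ,   0.        ,   1.        ]]), 'k1': 0.016627128088608324, 'rvec': array([ 1.23388025,  2.26635312, -0.99524027]), 'tvec': array([ 0.28668514, -0.21504415,  1.35632078])}
side {'camera_matrix': array([[495.17839289,   0.        , 279.64076044],
       [  0.        , 495.17839289, 205.0214527 ],
       [  0.        ,   0.        ,   1.        ]]), 'k1': 0.02547188171303475, 'rvec': array([ 2.12746796, -0.07979561,  0.04604181]), 'tvec': array([-0.48182733,  0.08849323,  1.05522811])}
wrist {'camera_matrix': array([[376.97966954,   0.        , 284.7566714 ],
       [  0.        , 376.97966954, 204.99240666],
       [  0.        ,   0.        ,   1.        ]]), 'k1': -0.09066364198866331, 'T_tool_cam': array([[ 5.70426784e-04, -9.56037298e-01, -2.93244538e-01,
         7.55939857e-02],
       [ 9.99999824e-01,  4.98404909e-04,  3.20323109e-04,
        -4.95678334e-04],
       [-1.60086323e-04, -2.93244669e-01,  9.56037415e-01,
        -1.41969837e-01],
       [ 0.00000000e+00,  0.00000000e+00,  0.00000000e+00,
         1.00000000e+00]])}
```

View pics/scene0.png

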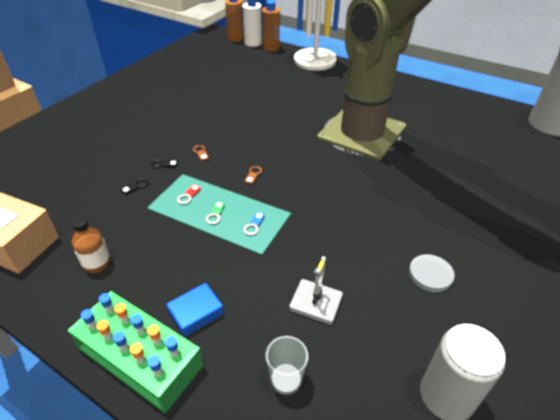

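View pics/side0.png

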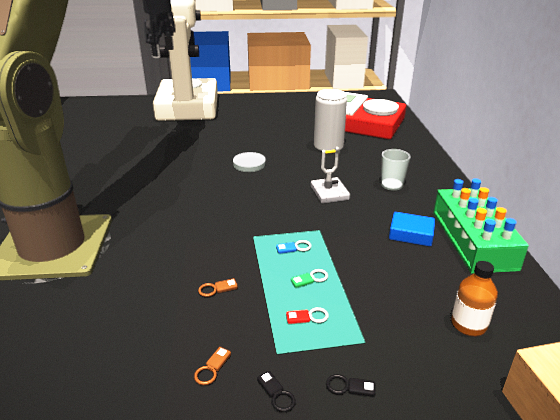

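The scene view shows the red tag at (193,191) with its eye at (184,199), and the stand at (317,300). In the side view the red tag is at (299,317) with its eye at (318,315), and the stand is at (330,188) with its gate near (330,150).

```bash
cat > h.py <<'E'
from bench import ctrl
import cv2,numpy as np
from scipy.spatial.transform import Rotation as R
def ray(n,px,st=None):
    c=ctrl.calibration(n);K=c["camera_matrix"]
    d=np.array([(px[0]-K[0,2])/K[0,0],(px[1]-K[1,2])/K[1,1]]);u=d.copy()
    for _ in range(20):u=d/(1+c["k1"]*(u@u))
    v=np.r_[u,1]
    if n=="wrist":
        T=c["T_tool_cam"];Rt=R.from_rotvec(st["ee_rot"]).as_matrix()
        return Rt@T[:3,3]+st["ee_pos"],Rt@T[:3,:3]@v
    Rm=R.from_rotvec(c["rvec"]).as_matrix()
    return -Rm.T@c["tvec"],Rm.T@v
def plane(n,px,z,st=None):
    o,d=ray(n,px,st);return o+d*(z-o[2])/d[2]
def tri(a,b):
    (o,d),(p,e)=a,b
    t=np.linalg.lstsq(np.c_[d,-e],p-o,rcond=None)[0]
    x,y=o+d*t[0],p+e*t[1];return (x+y)/2,np.linalg.norm(x-y)
def red(im):
    h=cv2.cvtColor(im,cv2.COLOR_BGR2HSV);return (((h[...,0]<6)|(h[...,0]>174))&(h[...,1]>170)&(h[...,2]>90)).astype(np.uint8)
def yellow(im):
    h=cv2.cvtColor(im,cv2.COLOR_BGR2HSV);return ((abs(h[...,0].astype(int)-27)<6)&(h[...,1]>130)&(h[...,2]>120)).astype(np.uint8)
def blobs(m,lo=8):
    n,l,s,c=cv2.connectedComponentsWithStats(m);return [(c[i].round(1),s[i]) for i in range(1,n) if s[i][4]>=lo]
E
python3 - <<'E'
from h import *
a=cv2.imread("pics/scene0.png");b=cv2.imread("pics/side0.png")
for n,im in(("scene",a),("side",b)):
    print(n,"red",blobs(red(im)));print("yel",blobs(yellow(im),4))
for n,f,e in(("scene",(193,191),(184,199)),("side",(299,317),(318,315))):
    print(plane(n,f,.014),plane(n,e,.009))
print(plane("scene",(317,300),.018),plane("side",(330,189),.018))
c1=cv2.resize(a[245:335,275:375],None,fx=4,fy=4,interpolation=cv2.INTER_CUBIC)
c2=cv2.resize(b[130:220,280:380],None,fx=4,fy=4,interpolation=cv2.INTER_CUBIC)
cv2.imwrite("pics/hook0.png",np.hstack([c1,c2]))
E
```

```text
scene red [(array([193.1, 191.9]), array([189, 189,  10,   7,  32], dtype=int32))]
yel [(array([327.6,  18. ]), array([324,   0,   8,  36, 151], dtype=int32)), (array([320.5, 263.9]), array([318, 261,   6,   8,  24], dtype=int32)), (array([119.2, 308.1]), array([114, 305,  12,   8,  66], dtype=int32)), (array([101.5, 325.3]), array([ 96, 321,  13,  12,  79], dtype=int32)), (array([152.3, 330.5]), array([147, 327,  12,   8,  64], dtype=int32)), (array([134.4, 350.6]), array([130, 347,  12,   8,  31], dtype=int32))]
side red [(array([369.4,  98.3]), array([367,  98,   7,   2,  10], dtype=int32)), (array([374.9, 122.6]), array([ 345,  102,   61,   37, 1273], dtype=int32)), (array([299. , 317.1]), array([287, 310,  23,  14, 202], dtype=int32))]
yel [(array([330.3, 151.1]), array([325, 150,  11,   3,  23], dtype=int32)), (array([465.8, 190.1]), array([462, 188,   9,   5,  32], dtype=int32)), (array([484.1, 189.5]), array([480, 188,   9,   4,  31], dtype=int32)), (array([500.8, 209.6]), array([496, 207,  10,   6,  39], dtype=int32)), (array([481.7, 210.2]), array([477, 208,  10,   6,  43], dtype=int32))]
[ 0.50029714 -0.24843344  0.014     ] [ 0.53239522 -0.25194054  0.009     ]
[ 0.49719472 -0.25963234  0.014     ] [ 0.53168787 -0.25222641  0.009     ]
[0.62446862 0.18183746 0.018     ] [0.62116619 0.16812827 0.018     ]
```

View pics/hook0.png

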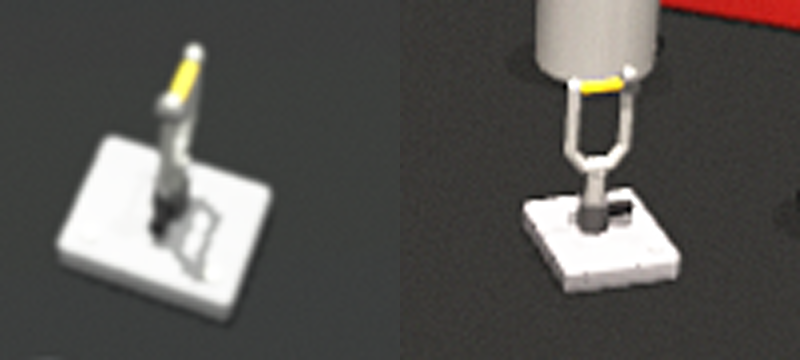

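```bash
python3 - <<'E'
from h import *
nt=tri(ray("scene",(323.2,257.5)),ray("side",(323.7,151)));sp=tri(ray("scene",(317.5,270.7)),ray("side",(337.5,148.7)))
print("nose tip",nt,"spine",sp, np.degrees(np.arctan2(*(sp[0]-nt[0])[[1,0]])))
print("gate",tri(ray("scene",(320.5,263.9)),ray("side",(330.3,151.1))))
for n,P in(("scene",[(110,135),(270,188),(230,310),(60,245)]),("side",[(127,203),(228,188),(278,263),(167,278)])):
    o=(275,245) if n=="scene" else (280,130)
    Q=[plane(n,(o[0]+x/4,o[1]+y/4),.018)[:2] for x,y in P]
    print(n,np.round(Q,4).tolist(),np.mean(Q,0))
    for i in range(4):
        d=Q[(i+1)%4]-Q[i];print(np.linalg.norm(d).round(4),np.degrees(np.arctan2(d[1],d[0])).round(1))
st=ctrl.get_state();print(R.from_rotvec(st["ee_rot"]).as_matrix().round(3))
E
```

```text
nose tip (array([0.60071328, 0.17407938, 0.12027667]), np.float64(0.0014400612360318055)) spine (array([0.63510816, 0.18057362, 0.1217979 ]), np.float64(0.0008863933160369466)) 10.692364395917897
gate (array([0.61656466, 0.17644367, 0.1186474 ]), np.float64(0.0025353279411251903))
scene [[0.5943, 0.131], [0.5792, 0.2163], [0.6536, 0.2314], [0.6665, 0.1438]] [0.62339252 0.1806133 ]
0.0866 100.0
0.0759 11.5
0.0885 -81.6
0.0733 -169.9
side [[0.5815, 0.2131], [0.6492, 0.228], [0.663, 0.1323], [0.5934, 0.12]] [0.62177338 0.17336431]
0.0693 12.4
0.0967 -81.8
0.0707 -169.9
0.0939 97.3
[[-0.953  0.302 -0.   ]
 [ 0.302  0.953 -0.002]
 [-0.    -0.002 -1.   ]]
```

Emit:
servo_tool --increments '[{"travel": [-0.027,-0.016,0]},{"travel": [-0.027,-0.016,0]},{"travel": [-0.027,-0.016,0]},{"travel": [-0.027,-0.016,0]},{"travel": [-0.027,-0.016,0]},{"travel": [-0.027,-0.016,0]},{"travel": [-0.027,-0.016,0]},{"travel": [-0.027,-0.016,0]},{"travel": [-0.027,-0.016,0]},{"travel": [-0.027,-0.016,0]},{"travel": [-0.027,-0.016,0]},{"travel": [-0.027,-0.016,0]}]'

```text
invalid input at $.increments[0]: expected keys travel, dr
```

Emit:
servo_tool --increments '[{"travel": [-0.027,-0.016,0]},{"travel": [-0.027,-0.016,0]},{"travel": [-0.027,-0.016,0]},{"travel": [-0.027,-0.016,0]},{"travel": [-0.027,-0.016,0]},{"travel": [-0.027,-0.016,0]},{"travel": [0,0,0],"dr": [0,0,-0.098]},{"travel": [0,0,0],"dr": [0,0,-0.098]},{"travel": [0,0,0],"dr": [0,0,-0.098]},{"travel": [0,0,0],"dr": [0,0,-0.098]},{"travel": [0,0,0],"dr": [0,0,-0.098]},{"travel": [0,0,0]}]'

```text
invalid input at $.increments[0]: expected keys travel, dr
```

```bash
python3 - <<'E'
from h import *
s=ctrl.get_state();im=ctrl.snapshot("wrist");cv2.imwrite("pics/w1.png",im)
np.save("w1.npy",np.r_[s["ee_pos"],s["ee_rot"]])
print(s["ee_pos"],s["joint_pos"].round(3));print(R.from_rotvec(s["ee_rot"]).as_matrix().round(3))
E
```

```text
[0.18864387 0.59524716 0.230558  ] [-1.23   0.69  -0.195  1.566  0.157  0.902 -0.215]
[[-0.953  0.302 -0.   ]
 [ 0.302  0.953 -0.002]
 [-0.    -0.002 -1.   ]]
```

View pics/w1.png

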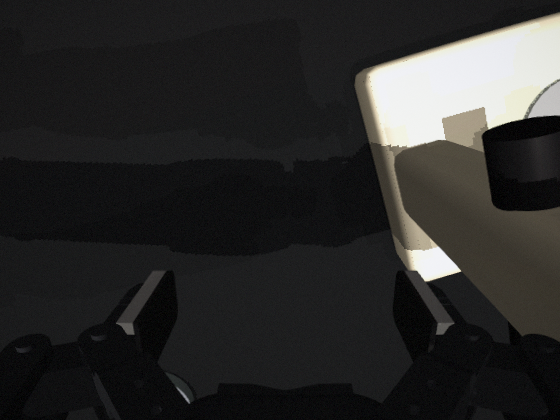

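The call was refused because `dr` is required in every row. The wrist view shows the microscope base at the upper right (from column 360 on), so I'll sidestep left first.

Emit:
servo_tool --increments '[{"travel": [0,-0.03,0],"dr": [0,0,0]},{"travel": [0,-0.03,0],"dr": [0,0,0]},{"travel": [0,-0.03,0],"dr": [0,0,0]},{"travel": [-0.01,-0.03,0],"dr": [0,0,0]},{"travel": [-0.03,-0.01,0],"dr": [0,0,0]},{"travel": [-0.03,-0.01,0],"dr": [0,0,0]},{"travel": [-0.03,-0.01,0],"dr": [0,0,0]},{"travel": [-0.03,-0.01,0],"dr": [0,0,0]},{"travel": [-0.03,-0.01,0],"dr": [0,0,0]},{"travel": [-0.03,-0.01,0],"dr": [0,0,0]},{"travel": [-0.03,-0.01,0],"dr": [0,0,0]},{"travel": [-0.03,-0.01,0],"dr": [0,0,0]}]'

```text
clock: 1.15
ee_pos: [0.3677, 0.3285, 0.2312]
ee_rot: [-0.48, -3.105, 0.0]
wrist_force: [0.1, 0.7, 0.6]
finger_gap: 0.0854
grasp_force: 0.0
```

Emit:
servo_tool --increments '[{"travel": [-0.03,-0.01,0],"dr": [0,0,0]},{"travel": [-0.03,-0.01,0],"dr": [0,0,0]},{"travel": [-0.03,-0.01,0],"dr": [0,0,0]},{"travel": [-0.03,-0.01,0],"dr": [0,0,0]},{"travel": [-0.03,-0.01,0],"dr": [0,0,0]},{"travel": [-0.03,-0.01,0],"dr": [0,0,0]},{"travel": [0,0,0],"dr": [0,0,-0.098]},{"travel": [0,0,0],"dr": [0,0,-0.098]},{"travel": [0,0,0],"dr": [0,0,-0.098]},{"travel": [0,0,0],"dr": [0,0,-0.098]},{"travel": [0,0,0],"dr": [0,0,-0.098]},{"travel": [0,0,0],"dr": [0,0,0]}]'

```text
clock: 2.15
ee_pos: [0.52, 0.2178, 0.231]
ee_rot: [0.291, -3.127, -0.0]
wrist_force: [-0.1, 0.1, -1.0]
finger_gap: 0.0852
grasp_force: 0.0
```

```bash
python3 - <<'E'
from h import *
s=ctrl.get_state();im=ctrl.snapshot("wrist");cv2.imwrite("pics/w2.png",im)
np.save("w2.npy",np.r_[s["ee_pos"],s["ee_rot"]])
print(s["clock"],s["ee_pos"],s["joint_pos"].round(3));print(R.from_rotvec(s["ee_rot"]).as_matrix().round(3))
print(blobs(yellow(im)))
E
```

```text
2.15 [0.5200356  0.21784306 0.23095632] [-0.241  0.627 -0.398  1.747  0.312  0.831  0.973]
[[-0.983 -0.184 -0.001]
 [-0.184  0.983  0.   ]
 [ 0.001  0.    -1.   ]]
[(array([213. , 307.6]), array([209, 293,   9,  30, 220], dtype=int32))]
```

View pics/w2.png

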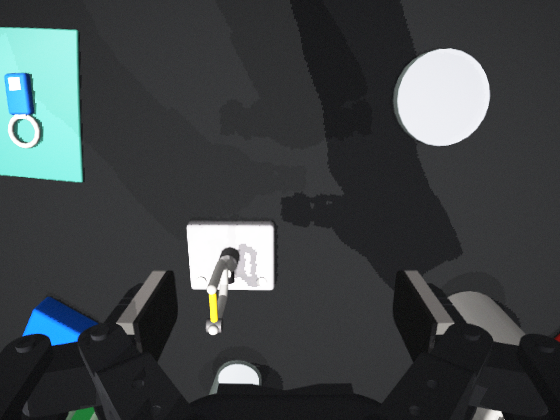

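The wrist view shows the stand base with top corners at about (187,222) and (274,290), and the gate from (213,292) at the nose to (213,328) at the spine. The glass dish is at (442,97).

```bash
python3 - <<'E'
from h import *
im=cv2.imread("pics/w2.png");v=np.load("w2.npy");s={"ee_pos":v[:3],"ee_rot":v[3:]}
g=cv2.cvtColor(im,cv2.COLOR_BGR2GRAY)
m=(g[205:300,175:285]>175).astype(np.uint8)
c=max(cv2.findContours(m,0,2)[0],key=cv2.contourArea)
box=cv2.boxPoints(cv2.minAreaRect(c))+[175,205];print(box)
Q=np.array([plane("wrist",p,.018,s)[:2] for p in box]);print(Q.round(4),Q.mean(0).round(4))
for i in range(2):
    d=Q[i+1]-Q[i];print(np.linalg.norm(d),np.degrees(np.arctan2(d[1],d[0])))
for z in(.116,.122,.128):print(z,plane("wrist",(211.5,288),z,s),plane("wrist",(213,328),z+.004,s),plane("wrist",(213,307.6),z-.004,s))
print("tri side",tri(ray("wrist",(213,307.6),s),ray("side",(330.3,151.1))),tri(ray("wrist",(213,307.6),s),ray("scene",(320.5,263.9))))
E
```

```text
[[187. 225.]
 [273. 225.]
 [273. 299.]
 [187. 299.]]
[[0.5913 0.1312]
 [0.5752 0.2163]
 [0.6584 0.2311]
 [0.6763 0.1399]] [0.6253 0.1796]
0.08670951782464761 100.72375335318078
0.08452647968798997 10.083130172379617
0.116 [0.59917617 0.1752999  0.116     ] [0.63229514 0.18121645 0.12      ] [0.6189819  0.17818258 0.112     ]
0.122 [0.59559324 0.17596307 0.122     ] [0.62787008 0.18174978 0.126     ] [0.61499855 0.17876932 0.118     ]
0.128 [0.59201031 0.17662624 0.128     ] [0.62344502 0.18228312 0.132     ] [0.6110152  0.17935605 0.124     ]
tri side (array([0.61732105, 0.17864047, 0.11618025]), np.float64(0.0018673500746080843)) (array([0.61497707, 0.17777297, 0.11848878]), np.float64(0.0021153065991900183))
```

Emit:
servo_tool --increments '[{"travel": [0.008,-0.033,0],"dr": [0,0,0]},{"travel": [0.008,-0.033,0],"dr": [0,0,0]},{"travel": [0.008,-0.033,0],"dr": [0,0,0]},{"travel": [0.008,-0.033,0],"dr": [0,0,0]},{"travel": [0.008,-0.033,0],"dr": [0,0,0]},{"travel": [0.008,-0.033,0],"dr": [0,0,0]},{"travel": [0.008,-0.033,0.01],"dr": [0,0,0]},{"travel": [0.008,-0.033,0.01],"dr": [0,0,0]},{"travel": [0.008,-0.033,0.01],"dr": [0,0,0]},{"travel": [0.008,-0.033,0.01],"dr": [0,0,0]},{"travel": [0.008,-0.033,0.01],"dr": [0,0,0]},{"travel": [0.008,-0.033,0.01],"dr": [0,0,0]}]'

```text
clock: 3.2
ee_pos: [0.4976, -0.1904, 0.1708]
ee_rot: [-0.283, 3.129, -0.0]
wrist_force: [1.3, 0.5, -0.1]
finger_gap: 0.0853
grasp_force: 0.0
```

Emit:
servo_tool --increments '[{"travel": [0.01,-0.03,0.01],"dr": [0,0,0]},{"travel": [0.01,-0.03,0.01],"dr": [0,0,0]},{"travel": [0,0,0],"dr": [0,0,0]},{"travel": [0,0,0],"dr": [0,0,0]}]' --hand 0.6

```text
clock: 3.53
ee_pos: [0.4878, -0.2537, 0.1503]
ee_rot: [0.276, -3.127, 0.0]
wrist_force: [0.4, 0.5, 0.1]
finger_gap: 0.0511
grasp_force: 0.0
```

```bash
python3 - <<'E'
from h import *
s=ctrl.get_state();im=ctrl.snapshot("wrist");cv2.imwrite("pics/w3.png",im)
np.save("w3.npy",np.r_[s["ee_pos"],s["ee_rot"]])
print(s["clock"],s["ee_pos"],s["joint_pos"].round(3),s["finger_gap"]);print(R.from_rotvec(s["ee_rot"]).as_matrix().round(3))
m=red(im);print(blobs(m,40))
m=cv2.morphologyEx(m,cv2.MORPH_CLOSE,np.ones((15,15)))
c=max(cv2.findContours(m,0,2)[0],key=cv2.contourArea);r=cv2.minAreaRect(c)
Q=np.array([plane("wrist",p,.014,s)[:2] for p in cv2.boxPoints(r)]);print(r,Q.round(4).tolist(),Q.mean(0))
for i in range(2):
    d=Q[i+1]-Q[i];print(np.linalg.norm(d),np.degrees(np.arctan2(d[1],d[0])))
E
```

```text
3.5333 [ 0.48781421 -0.25372928  0.15033644] [ 0.63   0.727 -0.394  1.863  0.444  0.64   1.71 ] 0.05106361417180778
[[-0.985 -0.175 -0.002]
 [-0.175  0.985 -0.   ]
 [ 0.002 -0.    -1.   ]]
[(array([283.6, 202.2]), array([ 267,  174,   35,   52, 1100], dtype=int32))]
((283.4999694824219, 198.99998474121094), (30.122751235961914, 49.356056213378906), 8.130102157592773) [[0.5129, -0.2649], [0.4735, -0.266], [0.4728, -0.2433], [0.5123, -0.2413]] [ 0.49285523 -0.25385152]
0.0394032898280157 -178.4175520045406
0.022734048907696227 91.80977003838713
```

View pics/w3.png

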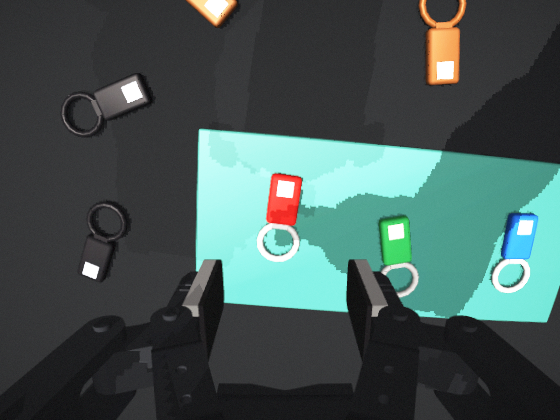

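The red tag's fob is at (283,199) px with its eye at (278,242), so it points away from the robot. Green is at (396,240) and clear of the fingers.

```bash
python3 - <<'E'
from h import *
im=cv2.imread("pics/w3.png");v=np.load("w3.npy");s={"ee_pos":v[:3],"ee_rot":v[3:]}
h=cv2.cvtColor(im,cv2.COLOR_BGR2HSV)[215:275,245:315]
m=((h[...,1]<60)&(h[...,2]>110)).astype(np.uint8)
c=max(cv2.findContours(m,0,2)[0],key=cv2.contourArea);e=cv2.fitEllipse(c);p=np.array(e[0])+[245,215]
E=plane("wrist",p,.009,s);F=np.array([.4929,-.2539]);d=E[:2]-F
print(e,E,np.hypot(*d),np.degrees(np.arctan2(d[1],d[0])))
E
```

```text
((32.41248321533203, 26.715011596679688), (39.021728515625, 42.64571762084961), 102.82107543945312) [ 0.5302327  -0.25221894  0.009     ] 0.03737052446111411 2.5782379372295683
```

Emit:
servo_tool --increments '[{"travel": [0,0,0.02],"dr": [0,0,0.069]},{"travel": [0,0,0.02],"dr": [0,0,0.069]}]' --hand 0.55

```text
clock: 3.75
ee_pos: [0.4913, -0.2498, 0.1123]
ee_rot: [-0.067, 3.136, -0.0]
wrist_force: [-0.1, 0.3, 0.2]
finger_gap: 0.0469
grasp_force: 0.0
```

Emit:
servo_tool --increments '[{"travel": [0,0,0.02],"dr": [0,0,0]},{"travel": [0,0,0.02],"dr": [0,0,0]},{"travel": [0,0,0],"dr": [0,0,0]},{"travel": [0,0,0],"dr": [0,0,0]},{"travel": [0,0,0],"dr": [0,0,0]}]'

```text
clock: 4.17
ee_pos: [0.4904, -0.2504, 0.0724]
ee_rot: [-0.073, 3.139, 0.0]
wrist_force: [-0.6, 0.2, 0.5]
finger_gap: 0.0472
grasp_force: 0.0
```

```bash
python3 - <<'E'
from h import *
s=ctrl.get_state();M=R.from_rotvec(s["ee_rot"]).as_matrix()
im=ctrl.snapshot("wrist");cv2.imwrite("pics/w4.png",im)
m=red(im);m=cv2.morphologyEx(m,cv2.MORPH_CLOSE,np.ones((25,25)))
c=max(cv2.findContours(m,0,2)[0],key=cv2.contourArea);r=cv2.minAreaRect(c)
Q=np.array([plane("wrist",p,.014,s) for p in cv2.boxPoints(r)]);print(r,Q.round(4).tolist(),Q.mean(0))
print(s["ee_pos"],M.round(3),"tool d to fob:",M.T@(Q.mean(0)-s["ee_pos"]),M.T@(np.r_[.4929,-.2539,.014]-s["ee_pos"]))
E
```

```text
((279.0, 231.5), (65.0, 40.0), 90.0) [[0.4734, -0.2656, 0.014], [0.4724, -0.2435, 0.014], [0.512, -0.2412, 0.014], [0.5131, -0.2646, 0.014]] [ 0.49271253 -0.25370801  0.014     ]
[ 0.49035214 -0.25039566  0.0724136 ] [[-0.999 -0.046  0.002]
 [-0.046  0.999  0.   ]
 [-0.002 -0.    -1.   ]] tool d to fob: [-0.00209963 -0.00341819  0.05841746] [-0.00227799 -0.00361867  0.05841778]
```

Emit:
servo_tool --increments '[{"travel": [-0.005,-0.0035,0.01],"dr": [0,0,0]},{"travel": [0,0,0.015],"dr": [0,0,0]},{"travel": [0,0,0.015],"dr": [0,0,0]},{"travel": [0,0,0.012],"dr": [0,0,0]},{"travel": [0,0,0.01],"dr": [0,0,0]},{"travel": [0,0,0.005],"dr": [0,0,0]},{"travel": [0,0,0],"dr": [0,0,0]},{"travel": [0,0,0],"dr": [0,0,0]}]'

```text
clock: 4.88
ee_pos: [0.4945, -0.2546, 0.0043]
ee_rot: [-0.071, 3.141, 0.0]
wrist_force: [-0.1, -0.3, 0.1]
finger_gap: 0.0468
grasp_force: 0.0
```

Emit:
servo_tool --increments '[{"travel": [0,0,0],"dr": [0,0,0]},{"travel": [0,0,0],"dr": [0,0,0]},{"travel": [0,0,0],"dr": [0,0,0]},{"travel": [0,0,0],"dr": [0,0,0]},{"travel": [0,0,0],"dr": [0,0,0]},{"travel": [0,0,0],"dr": [0,0,0]}]' --hand 0

```text
clock: 5.38
ee_pos: [0.4949, -0.2549, 0.0052]
ee_rot: [-0.071, 3.139, -0.001]
wrist_force: [-0.2, -0.2, 6.6]
finger_gap: 0.0222
grasp_force: 59.5
```

Emit:
servo_tool --increments '[{"travel": [0,0,-0.005],"dr": [0,0,0]},{"travel": [0,0,-0.01],"dr": [0,0,0]},{"travel": [0,0,-0.02],"dr": [0,0,0]},{"travel": [0,0,-0.025],"dr": [0,0,0]},{"travel": [0,0,-0.025],"dr": [0,0,0]},{"travel": [0,0,-0.025],"dr": [0,0,-0.046]},{"travel": [0,0,-0.025],"dr": [0,0,-0.046]},{"travel": [0,0,-0.02],"dr": [0,0,-0.046]},{"travel": [0,0,-0.01],"dr": [0,0,0]},{"travel": [0,0,0],"dr": [0,0,0]},{"travel": [0,0,0],"dr": [0,0,0]},{"travel": [0,0,0],"dr": [0,0,0]}]'

```text
clock: 6.38
ee_pos: [0.4933, -0.2544, 0.1681]
ee_rot: [0.286, -3.126, -0.001]
wrist_force: [-0.0, -0.0, -0.4]
finger_gap: 0.0219
grasp_force: 58.8
```

```bash
python3 - <<'E'
from h import *
s=ctrl.get_state();M=R.from_rotvec(s["ee_rot"]).as_matrix()
im=ctrl.snapshot("wrist");cv2.imwrite("pics/w5.png",im);np.save("w5.npy",np.r_[s["ee_pos"],s["ee_rot"]])
print(s["ee_pos"],M.round(3),s["wrist_force"],s["finger_gap"])
print("tool d to target", M.T@(np.r_[.5666,.1685,.165]-s["ee_pos"]))
E
```

```text
[ 0.49334319 -0.25444304  0.16814759] [[-0.983 -0.181 -0.002]
 [-0.181  0.983  0.001]
 [ 0.002  0.001 -1.   ]] [-0.04529527 -0.01683219 -0.44415218] 0.02192315096151156
tool d to target [-0.14880545  0.40262072  0.00328309]
```

View pics/w5.png

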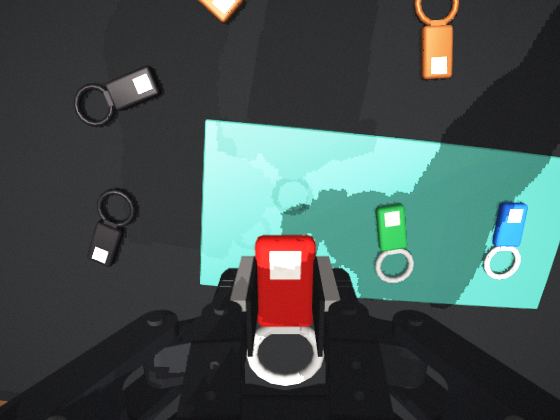

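The tag is firmly held and level, with the eye at about (285,356). Now the eye's offset in the tool frame.

```bash
python3 - <<'E'
from h import *
im=cv2.imread("pics/w5.png");I={"ee_pos":np.zeros(3),"ee_rot":np.zeros(3)}
g=cv2.cvtColor(im,cv2.COLOR_BGR2HSV)
m=((g[...,1]<60)&(g[...,2]>130)).astype(np.uint8);m[:325]=0
n,l,s,c=cv2.connectedComponentsWithStats(m);i=l[380,285] or 1+np.argmax(s[1:,4]);print(s[i])
x0,y0,w,h,_=s[i]
for nm,p in(("far",(285,y0+h-1)),("L",(x0,356)),("R",(x0+w-1,356))):
    for z in(-.001,-.004,-.007):print(nm,z,plane("wrist",p,z,I).round(4))
m=red(im);m=cv2.morphologyEx(m,cv2.MORPH_CLOSE,np.ones((35,35)))
for b in blobs(m,500):
    x,y,w,h,_=b[1];print([plane("wrist",p,-.009,I).round(4).tolist() for p in((x,y),(x+w,y),(x+w/2,y+h))])
E
```

```text
[ 247  327   77   59 1615]
far -0.001 [-0.056   0.0001 -0.001 ]
far -0.004 [-0.0532  0.0001 -0.004 ]
far -0.007 [-0.0504  0.0001 -0.007 ]
L -0.001 [-0.0393 -0.0172 -0.001 ]
L -0.004 [-0.0368 -0.0168 -0.004 ]
L -0.007 [-0.0344 -0.0165 -0.007 ]
R -0.001 [-0.0393  0.0173 -0.001 ]
R -0.004 [-0.0368  0.017  -0.004 ]
R -0.007 [-0.0344  0.0166 -0.007 ]
[[0.0227, -0.0113, -0.009], [0.0227, 0.0114, -0.009], [-0.0179, 0.0001, -0.009]]
```

Emit:
servo_tool --increments '[{"travel": [-0.012,0.033,0],"dr": [0,0,0]},{"travel": [-0.012,0.033,0],"dr": [0,0,0]},{"travel": [-0.012,0.033,0],"dr": [0,0,0]},{"travel": [-0.012,0.033,0],"dr": [0,0,0]},{"travel": [-0.012,0.033,0],"dr": [0,0,0]},{"travel": [-0.012,0.033,0],"dr": [0,0,0]},{"travel": [-0.012,0.033,0],"dr": [0,0,0]},{"travel": [-0.012,0.033,0],"dr": [0,0,0]},{"travel": [-0.012,0.033,0],"dr": [0,0,0]},{"travel": [-0.012,0.033,0],"dr": [0,0,0]},{"travel": [0,0,0],"dr": [0,0,0]},{"travel": [0,0,0],"dr": [0,0,0]}]'

```text
clock: 7.43
ee_pos: [0.5515, 0.0951, 0.1681]
ee_rot: [0.296, -3.126, -0.002]
wrist_force: [0.1, -1.2, -1.1]
finger_gap: 0.0219
grasp_force: 58.9
```

Emit:
servo_tool --increments '[{"travel": [-0.01,0.025,0],"dr": [0,0,0]},{"travel": [-0.01,0.025,0],"dr": [0,0,0]},{"travel": [-0.008,0.0195,0],"dr": [0,0,0]},{"travel": [0,0,0],"dr": [0,0,0]},{"travel": [0,0,0],"dr": [0,0,0]},{"travel": [0,0,0],"dr": [0,0,0]}]'

```text
clock: 7.93
ee_pos: [0.5666, 0.1625, 0.1683]
ee_rot: [0.284, -3.126, 0.004]
wrist_force: [0.2, 0.5, -1.0]
finger_gap: 0.0223
grasp_force: 59.0
```

```bash
python3 - <<'E'
from h import *
s=ctrl.get_state();M=R.from_rotvec(s["ee_rot"]).as_matrix()
im=ctrl.snapshot("wrist");b=ctrl.snapshot("side");a=ctrl.snapshot("scene")
print(s["ee_pos"],M.round(3),s["wrist_force"],s["moment"])
print("tool d to target", M.T@(np.r_[.5661,.1685,.165]-s["ee_pos"]))
z=lambda i,x,y,w,h:cv2.resize(i[y:y+h,x:x+w],(400,400*h//w),interpolation=cv2.INTER_CUBIC)
cv2.imwrite("pics/m6.png",np.hstack([z(im,200,250,170,170),z(b,270,90,120,120)]))
E
```

```text
[0.566567   0.16252386 0.16830786] [[-0.984 -0.18  -0.002]
 [-0.18   0.984 -0.003]
 [ 0.002 -0.002 -1.   ]] [ 0.18620378  0.49370435 -1.02667567] [-0.01916879 -0.00267233 -0.03052447]
tool d to target [-0.00062475  0.0059703   0.00329234]
```

View pics/m6.png

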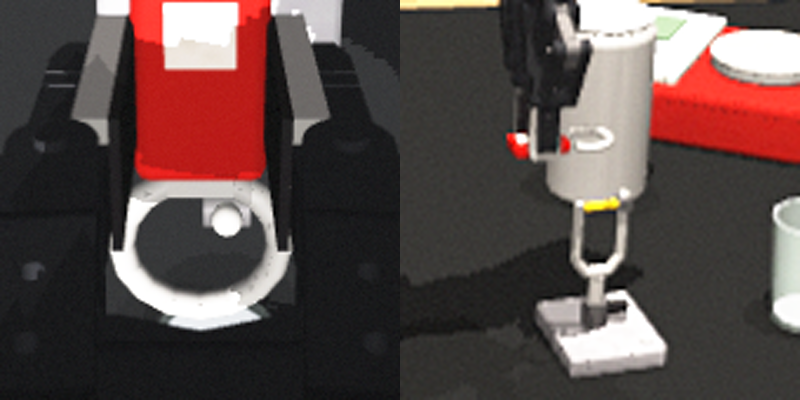

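The nose tip shows through the eye's hole at about (296,343) px.

```bash
python3 - <<'E'
from h import *
s=ctrl.get_state()
for z in(.118,.122,.126):print(z,plane("wrist",(296,343),z,s))
M=R.from_rotvec(s["ee_rot"]).as_matrix();print(s["ee_pos"]+M@np.r_[-.0345,0,-.004])
E
```

```text
0.118 [0.63612995 0.18240357 0.118     ]
0.122 [0.63315383 0.18171764 0.122     ]
0.126 [0.63017771 0.1810317  0.126     ]
[0.60087215 0.16904851 0.17286262]
```

Emit:
servo_tool --increments '[{"travel": [-0.0005,0.006,0],"dr": [0,0,0]},{"travel": [0,0,0.01],"dr": [0,0,0]},{"travel": [0,0,0.01],"dr": [0,0,0]},{"travel": [0,0,0.008],"dr": [0,0,0]},{"travel": [0,0,0.004],"dr": [0,0,0]},{"travel": [0,0,0.002],"dr": [0,0,0]},{"travel": [0,0,0],"dr": [0,0,0]},{"travel": [0,0,0],"dr": [0,0,0]},{"travel": [0,0,0],"dr": [0,0,0]}]'

```text
clock: 8.83
ee_pos: [0.5667, 0.1713, 0.1356]
ee_rot: [-0.287, 3.128, 0.0]
wrist_force: [-0.6, 0.1, -1.4]
finger_gap: 0.0222
grasp_force: 59.0
```

```bash
python3 - <<'E'
from h import *
s=ctrl.get_state();M=R.from_rotvec(s["ee_rot"]).as_matrix()
im=ctrl.snapshot("wrist");b=ctrl.snapshot("side");a=ctrl.snapshot("scene")
print(s["ee_pos"],s["wrist_force"],s["moment"],M.T@(np.r_[.5661,.1685,.165]-s["ee_pos"]))
print("eye",s["ee_pos"]+M@np.r_[-.0345,0,-.004])
z=lambda i,x,y,w,h:cv2.resize(i[y:y+h,x:x+w],(400,400*h//w),interpolation=cv2.INTER_CUBIC)
cv2.imwrite("pics/m7.png",np.hstack([z(a,270,215,100,100),z(b,290,110,80,80)]))
E
```

```text
[0.56674788 0.17125787 0.1355983 ] [-0.63516504  0.10634137 -1.3710736 ] [0.06455062 0.00991319 0.00255314] [ 0.00111698 -0.00258692 -0.02940315]
eye [0.6006681  0.17753947 0.13962449]
```

View pics/m7.png

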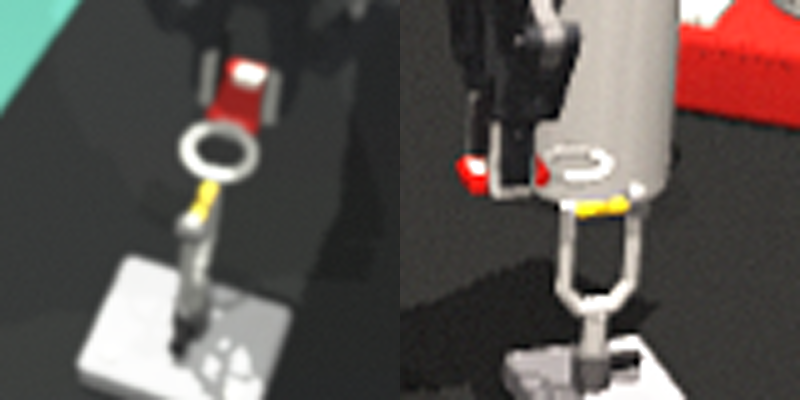

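Emit:
servo_tool --increments '[{"travel": [0.001,-0.0025,0.002],"dr": [0,0,0]},{"travel": [0,0,0.003],"dr": [0,0,0]},{"travel": [0,0,0.003],"dr": [0,0,0]},{"travel": [0,0,0.003],"dr": [0,0,0]},{"travel": [0,0,0.002],"dr": [0,0,0]},{"travel": [0,0,0],"dr": [0,0,0]},{"travel": [0,0,0],"dr": [0,0,0]}]'

```text
clock: 9.57
ee_pos: [0.5658, 0.1686, 0.1221]
ee_rot: [0.288, -3.128, -0.0]
wrist_force: [-0.4, -0.0, 0.6]
finger_gap: 0.022
grasp_force: 59.0
```

Emit:
servo_tool --increments '[{"travel": [0,0,0.002],"dr": [0,0,0]},{"travel": [0,0,0.002],"dr": [0,0,0]},{"travel": [0,0,0],"dr": [0,0,0]},{"travel": [0,0,0],"dr": [0,0,0]}]'

```text
clock: 9.9
ee_pos: [0.5658, 0.1685, 0.1182]
ee_rot: [0.287, -3.128, 0.0]
wrist_force: [0.6, 0.2, -0.6]
finger_gap: 0.022
grasp_force: 59.0
```

Emit:
servo_tool --increments '[{"travel": [0,0,0.002],"dr": [0,0,0]},{"travel": [0,0,0.002],"dr": [0,0,0]},{"travel": [0,0,0],"dr": [0,0,0]},{"travel": [0,0,0],"dr": [0,0,0]}]'

```text
clock: 10.23
ee_pos: [0.5659, 0.1685, 0.1143]
ee_rot: [-0.288, 3.128, 0.0]
wrist_force: [-0.6, -0.4, 1.5]
finger_gap: 0.0216
grasp_force: 59.2
```

Emit:
servo_tool --increments '[{"travel": [0,0,0.002],"dr": [0,0,0]},{"travel": [0,0,0.002],"dr": [0,0,0]},{"travel": [0,0,0],"dr": [0,0,0]},{"travel": [0,0,0],"dr": [0,0,0]}]'

```text
clock: 10.57
ee_pos: [0.5661, 0.1686, 0.1103]
ee_rot: [-0.287, 3.128, 0.0]
wrist_force: [-0.3, 0.3, 4.5]
finger_gap: 0.0222
grasp_force: 59.3
```

Emit:
servo_tool --increments '[{"travel": [0,0,0.002],"dr": [0,0,0]},{"travel": [0,0,0.002],"dr": [0,0,0]},{"travel": [0,0,0],"dr": [0,0,0]},{"travel": [0,0,0],"dr": [0,0,0]}]'

```text
clock: 10.9
ee_pos: [0.5661, 0.1685, 0.1063]
ee_rot: [-0.287, 3.128, 0.0]
wrist_force: [-0.4, -0.8, 3.6]
finger_gap: 0.0218
grasp_force: 59.4
```

```bash
cat > y.py <<'E'
from h import *
s=ctrl.get_state()
for n in("scene","side"):
    m=yellow(ctrl.snapshot(n));w=m[240:300,300:345] if n=="scene" else m[135:190,315:350]
    o=(300,240) if n=="scene" else (315,135)
    print(n,[(b[0]+o,b[1][2:]) for b in blobs(w,3)])
print(s["wrist_force"].round(2),s["moment"].round(3))
E
python3 y.py
```

```text
scene []
side [(array([333.2, 152.5]), array([ 4,  5, 13], dtype=int32))]
[-0.44 -0.75  3.57] [-0.05  -0.128  0.034]
```

Emit:
servo_tool --increments '[{"travel": [0,0,0.002],"dr": [0,0,0]},{"travel": [0,0,0.002],"dr": [0,0,0]},{"travel": [0,0,0],"dr": [0,0,0]},{"travel": [0,0,0],"dr": [0,0,0]}]'

```text
clock: 11.33
ee_pos: [0.5651, 0.1681, 0.1018]
ee_rot: [0.287, -3.127, 0.001]
wrist_force: [-1.2, -0.5, 3.0]
finger_gap: 0.0222
grasp_force: 59.4
```

Emit:
servo_tool --increments '[{"travel": [0,0,0.002],"dr": [0,0,0]},{"travel": [0,0,0.002],"dr": [0,0,0]},{"travel": [0,0,0],"dr": [0,0,0]},{"travel": [0,0,0],"dr": [0,0,0]}]'

```text
clock: 11.67
ee_pos: [0.5651, 0.1682, 0.0978]
ee_rot: [0.287, -3.127, 0.001]
wrist_force: [-2.2, -0.3, 3.4]
finger_gap: 0.0223
grasp_force: 59.3
```

```bash
python3 y.py
```

```text
scene []
side [(array([332.8, 154.7]), array([ 5,  7, 18], dtype=int32))]
[-2.17 -0.33  3.36] [-0.193  0.383 -0.037]
```

Emit:
servo_tool --increments '[{"travel": [0,0,0.002],"dr": [0,0,0]},{"travel": [0,0,0.002],"dr": [0,0,0]},{"travel": [0,0,0],"dr": [0,0,0]}]'

```text
clock: 12.02
ee_pos: [0.5658, 0.1685, 0.094]
ee_rot: [0.287, -3.128, -0.0]
wrist_force: [-2.0, -0.2, 2.9]
finger_gap: 0.0222
grasp_force: 59.3
```

Emit:
servo_tool --increments '[{"travel": [0,0,0.002],"dr": [0,0,0]},{"travel": [0,0,0.002],"dr": [0,0,0]},{"travel": [0,0,0],"dr": [0,0,0]}]'

```text
clock: 12.27
ee_pos: [0.5655, 0.1685, 0.0898]
ee_rot: [0.288, -3.127, 0.0]
wrist_force: [-1.4, -1.5, 2.7]
finger_gap: 0.0222
grasp_force: 59.3
```

Emit:
servo_tool --increments '[{"travel": [0,0,0.002],"dr": [0,0,0]},{"travel": [0,0,0.002],"dr": [0,0,0]},{"travel": [0,0,0],"dr": [0,0,0]}]'

```text
clock: 12.52
ee_pos: [0.565, 0.1682, 0.0853]
ee_rot: [0.288, -3.126, 0.001]
wrist_force: [-0.3, 0.2, 0.2]
finger_gap: 0.0223
grasp_force: 59.0
```

```bash
python3 y.py
```

```text
scene [(array([321.7, 263.3]), array([ 4,  9, 15], dtype=int32)), (array([318.7, 265.7]), array([2, 2, 3], dtype=int32))]
side [(array([330.3, 151.1]), array([11,  3, 22], dtype=int32))]
[-0.28  0.18  0.24] [ 0.015  0.034 -0.006]
```

The gate is back at its shut pixel position, above the eye, and the force is near zero. Next is a gentle rise to the stop.

Emit:
servo_tool --increments '[{"travel": [0,0,-0.003],"dr": [0,0,0]},{"travel": [0,0,-0.003],"dr": [0,0,0]},{"travel": [0,0,-0.003],"dr": [0,0,0]},{"travel": [0,0,-0.002],"dr": [0,0,0]},{"travel": [0,0,-0.001],"dr": [0,0,0]},{"travel": [0,0,0],"dr": [0,0,0]},{"travel": [0,0,0],"dr": [0,0,0]}]'

```text
clock: 13.2
ee_pos: [0.566, 0.1685, 0.0984]
ee_rot: [-0.287, 3.128, 0.0]
wrist_force: [-0.4, -0.2, 0.3]
finger_gap: 0.0223
grasp_force: 59.0
```

Emit:
servo_tool --increments '[{"travel": [0,0,-0.001],"dr": [0,0,0]},{"travel": [0,0,-0.001],"dr": [0,0,0]},{"travel": [0,0,0],"dr": [0,0,0]},{"travel": [0,0,0],"dr": [0,0,0]}]'

```text
clock: 13.53
ee_pos: [0.566, 0.1685, 0.1003]
ee_rot: [-0.287, 3.128, 0.0]
wrist_force: [-0.7, 0.6, -0.5]
finger_gap: 0.0222
grasp_force: 59.0
```

Emit:
servo_tool --increments '[{"travel": [0,0,-0.001],"dr": [0,0,0]},{"travel": [0,0,-0.001],"dr": [0,0,0]},{"travel": [0,0,0],"dr": [0,0,0]},{"travel": [0,0,0],"dr": [0,0,0]}]'

```text
clock: 13.87
ee_pos: [0.566, 0.1685, 0.1024]
ee_rot: [-0.287, 3.128, 0.0]
wrist_force: [0.9, 0.7, -0.5]
finger_gap: 0.0216
grasp_force: 59.0
```

Emit:
servo_tool --increments '[{"travel": [0,0,-0.001],"dr": [0,0,0]},{"travel": [0,0,0],"dr": [0,0,0]},{"travel": [0,0,0],"dr": [0,0,0]}]'

```text
clock: 14.12
ee_pos: [0.566, 0.1685, 0.1033]
ee_rot: [-0.288, 3.128, 0.0]
wrist_force: [0.3, 0.4, -1.0]
finger_gap: 0.0222
grasp_force: 59.0
```

Emit:
servo_tool --increments '[{"travel": [0,0,-0.001],"dr": [0,0,0]},{"travel": [0,0,0],"dr": [0,0,0]},{"travel": [0,0,0],"dr": [0,0,0]}]'

```text
clock: 14.37
ee_pos: [0.566, 0.1685, 0.1044]
ee_rot: [-0.287, 3.128, 0.0]
wrist_force: [0.4, 0.3, 0.1]
finger_gap: 0.0218
grasp_force: 59.0
```

Emit:
servo_tool --increments '[{"travel": [0,0,-0.0005],"dr": [0,0,0]},{"travel": [0,0,0],"dr": [0,0,0]},{"travel": [0,0,0],"dr": [0,0,0]}]'

```text
clock: 14.62
ee_pos: [0.566, 0.1685, 0.1048]
ee_rot: [-0.287, 3.128, 0.0]
wrist_force: [0.3, -0.2, 0.3]
finger_gap: 0.0222
grasp_force: 59.0
```

Emit:
servo_tool --increments '[{"travel": [0,0,-0.0005],"dr": [0,0,0]},{"travel": [0,0,0],"dr": [0,0,0]},{"travel": [0,0,0],"dr": [0,0,0]}]'

```text
clock: 14.87
ee_pos: [0.566, 0.1685, 0.1053]
ee_rot: [-0.287, 3.128, 0.0]
wrist_force: [-0.8, 0.2, -0.5]
finger_gap: 0.0218
grasp_force: 59.0
```

Emit:
servo_tool --increments '[{"travel": [0,0,-0.0005],"dr": [0,0,0]},{"travel": [0,0,0],"dr": [0,0,0]},{"travel": [0,0,0],"dr": [0,0,0]}]'

```text
clock: 15.12
ee_pos: [0.5659, 0.1685, 0.1058]
ee_rot: [-0.287, 3.128, 0.0]
wrist_force: [0.2, -1.2, -0.6]
finger_gap: 0.0221
grasp_force: 59.0
```

Emit:
servo_tool --increments '[{"travel": [0,0,-0.0005],"dr": [0,0,0]},{"travel": [0,0,0],"dr": [0,0,0]},{"travel": [0,0,0],"dr": [0,0,0]}]'

```text
clock: 15.37
ee_pos: [0.5659, 0.1685, 0.1063]
ee_rot: [-0.287, 3.128, 0.0]
wrist_force: [0.2, 0.3, -0.2]
finger_gap: 0.0219
grasp_force: 59.0
```

Emit:
servo_tool --increments '[{"travel": [0,0,-0.0005],"dr": [0,0,0]},{"travel": [0,0,0],"dr": [0,0,0]},{"travel": [0,0,0],"dr": [0,0,0]}]'

```text
clock: 15.62
ee_pos: [0.5659, 0.1685, 0.1068]
ee_rot: [-0.288, 3.128, 0.0]
wrist_force: [1.2, -0.2, -0.7]
finger_gap: 0.0221
grasp_force: 59.0
```

Emit:
servo_tool --increments '[{"travel": [0,0,-0.0005],"dr": [0,0,0]},{"travel": [0,0,0],"dr": [0,0,0]},{"travel": [0,0,0],"dr": [0,0,0]}]'

```text
clock: 15.87
ee_pos: [0.5659, 0.1684, 0.1072]
ee_rot: [0.287, -3.128, -0.0]
wrist_force: [0.1, 0.2, -2.2]
finger_gap: 0.0222
grasp_force: 58.9
```

Emit:
servo_tool --increments '[{"travel": [0,0,-0.0005],"dr": [0,0,0]},{"travel": [0,0,0],"dr": [0,0,0]},{"travel": [0,0,0],"dr": [0,0,0]}]'

```text
clock: 16.12
ee_pos: [0.5658, 0.1685, 0.1076]
ee_rot: [0.287, -3.128, -0.0]
wrist_force: [0.4, -0.7, -2.5]
finger_gap: 0.022
grasp_force: 58.9
```

Emit:
servo_tool --increments '[{"travel": [0,0,-0.0005],"dr": [0,0,0]},{"travel": [0,0,0],"dr": [0,0,0]}]'

```text
clock: 16.28
ee_pos: [0.5658, 0.1684, 0.1081]
ee_rot: [0.287, -3.128, -0.0]
wrist_force: [1.4, 0.9, -3.6]
finger_gap: 0.0221
grasp_force: 58.9
```

Emit:
servo_tool --increments '[{"travel": [0,0,-0.0005],"dr": [0,0,0]},{"travel": [0,0,0],"dr": [0,0,0]}]'

```text
clock: 16.45
ee_pos: [0.5658, 0.1684, 0.1085]
ee_rot: [0.287, -3.128, -0.0]
wrist_force: [2.1, 1.1, -5.4]
finger_gap: 0.022
grasp_force: 59.0
```

Emit:
servo_tool --increments '[{"travel": [0,0,0],"dr": [0,0,0]}]'

```text
clock: 16.53
ee_pos: [0.5658, 0.1684, 0.1085]
ee_rot: [0.287, -3.128, 0.0]
wrist_force: [1.4, -0.2, -5.5]
finger_gap: 0.0219
grasp_force: 59.0
```

Emit:
servo_tool --increments '[{"travel": [0,0,-0.0004],"dr": [0,0,0]},{"travel": [0,0,-0.0004],"dr": [0,0,0]},{"travel": [0,0,0],"dr": [0,0,0]}]'

```text
clock: 16.78
ee_pos: [0.5658, 0.1684, 0.1093]
ee_rot: [0.287, -3.128, 0.0]
wrist_force: [1.9, 0.7, -8.4]
finger_gap: 0.022
grasp_force: 59.1
```

Emit:
servo_tool --increments '[{"travel": [0,0,0],"dr": [0,0,0]},{"travel": [0,0,0],"dr": [0,0,0]}]'

```text
clock: 16.95
ee_pos: [0.5658, 0.1684, 0.1093]
ee_rot: [0.287, -3.128, 0.0]
wrist_force: [2.0, 0.6, -8.0]
finger_gap: 0.0223
grasp_force: 59.1
```

Emit:
servo_tool --increments '[{"travel": [0,0,0],"dr": [0,0,0]},{"travel": [0,0,0],"dr": [0,0,0]}]'

```text
clock: 17.12
ee_pos: [0.5658, 0.1684, 0.1094]
ee_rot: [0.287, -3.128, 0.0]
wrist_force: [2.7, 1.3, -9.6]
finger_gap: 0.0219
grasp_force: 59.1
```

Emit:
servo_tool --increments '[{"travel": [0,0,0.0003],"dr": [0,0,0]},{"travel": [0,0,0],"dr": [0,0,0]},{"travel": [0,0,0],"dr": [0,0,0]}]'

```text
clock: 17.37
ee_pos: [0.5658, 0.1684, 0.1093]
ee_rot: [0.287, -3.128, 0.0]
wrist_force: [2.4, 1.2, -7.7]
finger_gap: 0.0221
grasp_force: 59.2
```

Emit:
servo_tool --increments '[{"travel": [0,0,0],"dr": [0,0,0]},{"travel": [0,0,0],"dr": [0,0,0]},{"travel": [0,0,0],"dr": [0,0,0]},{"travel": [0,0,0],"dr": [0,0,0]}]'

```text
clock: 17.7
ee_pos: [0.5658, 0.1684, 0.1092]
ee_rot: [0.287, -3.128, 0.0]
wrist_force: [1.9, 0.5, -8.7]
finger_gap: 0.022
grasp_force: 59.2
```

Emit:
servo_tool --increments '[{"travel": [0,0,0],"dr": [0,0,0]},{"travel": [0,0,0],"dr": [0,0,0]},{"travel": [0,0,0],"dr": [0,0,0]},{"travel": [0,0,0],"dr": [0,0,0]}]'

```text
clock: 18.03
ee_pos: [0.5658, 0.1685, 0.1093]
ee_rot: [0.287, -3.128, 0.0]
wrist_force: [-0.3, -0.3, -7.6]
finger_gap: 0.0224
grasp_force: 59.2
```

Emit:
servo_tool --increments '[{"travel": [0,0,0],"dr": [0,0,0]},{"travel": [0,0,0],"dr": [0,0,0]},{"travel": [0,0,0],"dr": [0,0,0]},{"travel": [0,0,0],"dr": [0,0,0]}]'

```text
clock: 18.37
ee_pos: [0.5659, 0.1684, 0.1093]
ee_rot: [0.287, -3.128, 0.0]
wrist_force: [1.0, -0.4, -8.2]
finger_gap: 0.0222
grasp_force: 59.2
```

Emit:
servo_tool --increments '[{"travel": [0,0,0],"dr": [0,0,0]},{"travel": [0,0,0],"dr": [0,0,0]},{"travel": [0,0,0],"dr": [0,0,0]},{"travel": [0,0,0],"dr": [0,0,0]}]'

```text
clock: 18.7
ee_pos: [0.5658, 0.1685, 0.1093]
ee_rot: [0.287, -3.128, -0.0]
wrist_force: [1.3, 0.1, -7.8]
finger_gap: 0.022
grasp_force: 59.2
```

Emit:
servo_tool --increments '[{"travel": [0,0,0.002],"dr": [0,0,0]},{"travel": [0,0,0.003],"dr": [0,0,0]},{"travel": [0,0,0.004],"dr": [0,0,0]},{"travel": [0,0,0.004],"dr": [0,0,0]},{"travel": [0,0,0.004],"dr": [0,0,0]},{"travel": [0,0,0.004],"dr": [0,0,0]},{"travel": [0,0,0.003],"dr": [0,0,0]},{"travel": [0,0,0.002],"dr": [0,0,0]},{"travel": [0,0,0],"dr": [0,0,0]},{"travel": [0,0,0],"dr": [0,0,0]}]'

```text
clock: 19.53
ee_pos: [0.5659, 0.1685, 0.0832]
ee_rot: [0.287, -3.128, -0.0]
wrist_force: [-0.2, 0.1, -0.7]
finger_gap: 0.0222
grasp_force: 60.1
```

Emit:
servo_tool --increments '[{"travel": [0,0,0.002],"dr": [0,0,0]},{"travel": [0,0,0.002],"dr": [0,0,0]},{"travel": [0,0,0],"dr": [0,0,0]},{"travel": [0,0,0],"dr": [0,0,0]}]'

```text
clock: 19.87
ee_pos: [0.5658, 0.1685, 0.0792]
ee_rot: [0.287, -3.128, -0.0]
wrist_force: [-0.0, -0.1, -0.5]
finger_gap: 0.0218
grasp_force: 60.1
```

```bash
python3 y.py
```

```text
scene [(array([321.5, 263.5]), array([ 5,  8, 17], dtype=int32))]
side [(array([330.3, 151. ]), array([11,  3, 22], dtype=int32))]
[-0.01 -0.05 -0.52] [-0.012  0.078  0.016]
```

Emit:
servo_tool --increments '[{"travel": [0,0,0],"dr": [0,0,0]},{"travel": [0,0,0],"dr": [0,0,0]},{"travel": [0,0,0],"dr": [0,0,0]},{"travel": [0,0,0],"dr": [0,0,0]},{"travel": [0,0,0],"dr": [0,0,0]},{"travel": [0,0,0],"dr": [0,0,0]},{"travel": [0,0,0],"dr": [0,0,0]},{"travel": [0,0,0],"dr": [0,0,0]}]' --hand 0.9

```text
clock: 20.63
ee_pos: [0.5659, 0.1685, 0.0793]
ee_rot: [-0.287, 3.128, 0.0]
wrist_force: [-0.6, -0.8, -0.2]
finger_gap: 0.0765
grasp_force: 0.0
```

Emit:
servo_tool --increments '[{"travel": [0,0,-0.01],"dr": [0,0,0]},{"travel": [0,0,-0.02],"dr": [0,0,0]},{"travel": [0,0,-0.025],"dr": [0,0,0]},{"travel": [0,0,-0.025],"dr": [0,0,0]},{"travel": [0.02,0,-0.025],"dr": [0,0,0]},{"travel": [0.025,0,-0.02],"dr": [0,0,0]},{"travel": [0.025,0,0],"dr": [0,0,0]},{"travel": [0.02,0,0],"dr": [0,0,0]},{"travel": [0,0,0],"dr": [0,0,0]},{"travel": [0,0,0],"dr": [0,0,0]},{"travel": [0,0,0],"dr": [0,0,0]},{"travel": [0,0,0],"dr": [0,0,0]}]'

```text
clock: 21.63
ee_pos: [0.4786, 0.1524, 0.2045]
ee_rot: [-0.287, 3.127, 0.001]
wrist_force: [-0.3, -0.4, 0.4]
finger_gap: 0.0773
grasp_force: 0.0
```

```bash
python3 y.py; python3 - <<'E'
from h import *
im=ctrl.snapshot("wrist");b=ctrl.snapshot("side");a=ctrl.snapshot("scene")
z=lambda i,x,y,w,h:cv2.resize(i[y:y+h,x:x+w],(400,400*h//w),interpolation=cv2.INTER_CUBIC)
cv2.imwrite("pics/m8.png",np.hstack([z(a,260,225,120,120),z(b,280,120,100,100)]))
E
```

```text
scene [(array([320.4, 264. ]), array([ 6,  8, 24], dtype=int32))]
side [(array([330.3, 151.1]), array([11,  3, 22], dtype=int32))]
[-0.3  -0.39  0.4 ] [ 0.029 -0.047  0.052]
```

View pics/m8.png

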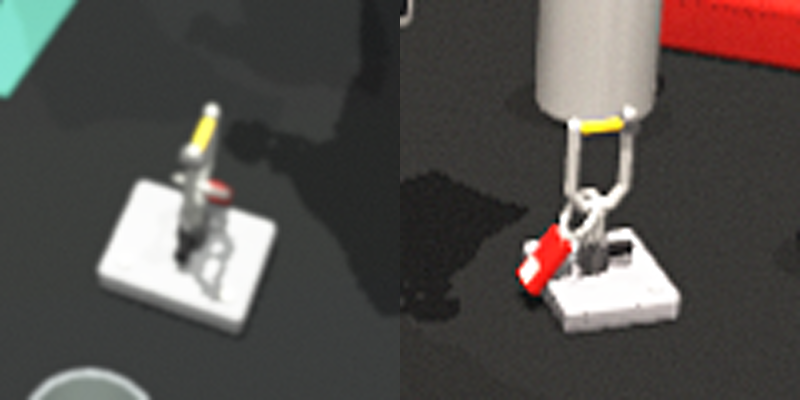

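The red tag hangs by its eye in the bottom of the hook (fob at (545,262) in the crop). The yellow gate is shut above it and the gripper is clear.

```bash
python3 -c "
from bench import ctrl
print(ctrl.hand_in())"
```

```text
the job is handed in; nothing more can be done
None
```

The red tag hangs in the snap hook with the gate shut above it, after a tug of about 7.5 N held for more than a second, and the job is handed in at about 22 s on the robot clock.

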